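# Line up the spare tool holders in front of their twins

## Task

The carrier (the single-row rack) holds four machine-tool holders; the two-row rack holds one twin of each in its back row, and its front row is empty. Move every holder from the carrier to the front-row pocket straight in front of its twin, so that the front row repeats the back row's order. Keep the holders upright, lower each one gently until its flange rests on the plate (do not drop it), let go, and leave the twins standing where they are.

Things in the scene. Friction and masses are not known exactly. Their poses are not given: they have to be found in the camera images.
- mill_new: Shell mill: above the flange a wide dark cutter head 40 mm across with five brass-coloured inserts at its rim and a screw in its middle; top 57 mm above the origin. Spare, upright in the carrier at the start. Origin: centre of the underside of its round flange (46 mm across, 20 mm thick; the widest part, grip here), z up along its axis, yaw free; 0.4 to 0.75 kg, steel.
- drill_new: Drill chuck: above the flange a dark ribbed sleeve 36 mm across, a blunt cone and three jaws holding a thin 6 mm drill; top 77 mm above the origin. Spare, upright in the carrier at the start. Origin: centre of the underside of its round flange (46 mm across, 20 mm thick; the widest part, grip here), z up along its axis, yaw free; 0.4 to 0.75 kg, steel.
- slim_new: Slim chuck: above the flange a plain slender cone, 27 narrowing to 20 mm, holding an 8 mm end mill; top 74 mm above the origin. Spare, upright in the carrier at the start. Origin: centre of the underside of its round flange (46 mm across, 20 mm thick; the widest part, grip here), z up along its axis, yaw free; 0.4 to 0.75 kg, steel.
- boring_new: Boring head: above the flange a plain round head 41 mm across, on it a dark bar-shaped slide and a 10 mm bar standing 10 mm off the axis; top 74 mm above the origin. Spare, upright in the carrier at the start. Origin: centre of the underside of its round flange (46 mm across, 20 mm thick; the widest part, grip here), z up along its axis, yaw free; 0.4 to 0.75 kg, steel.
- mill_old: Twin of mill_new, same shape, size and origin (flange underside), upright in a pocket of the rack's back row, to be left there. Like every holder it has, below the origin, a cone (32 tapering to 18 mm) and a 12 mm pull stud, 70 mm long together, that sit in the pocket.
- drill_old: Twin of drill_new, same shape, size and origin (flange underside), upright in a pocket of the rack's back row, to be left there. Like every holder it has, below the origin, a cone (32 tapering to 18 mm) and a 12 mm pull stud, 70 mm long together, that sit in the pocket.
- slim_old: Twin of slim_new, same shape, size and origin (flange underside), upright in a pocket of the rack's back row, to be left there. Like every holder it has, below the origin, a cone (32 tapering to 18 mm) and a 12 mm pull stud, 70 mm long together, that sit in the pocket.
- boring_old: Twin of boring_new, same shape, size and origin (flange underside), upright in a pocket of the rack's back row, to be left there. Like every holder it has, below the origin, a cone (32 tapering to 18 mm) and a 12 mm pull stud, 70 mm long together, that sit in the pocket.
- rack: Fixed grey steel rack, 200 mm deep (x), 300 wide (y), flat top plate 85 mm above its origin (centre of underside, on the bench). x points from front to back row, away from the robot. Pockets at x = -50 (front row, empty) and +50 (back row, twins), y = -114, -38, 38, 114 mm: through holes 36 mm wide. A seated holder's flange rests on the plate, its origin 85 mm above the bench, 2 mm side play.
- carrier: Fixed grey steel carrier like the rack but with one row: 95 mm deep (x), 300 wide (y), top plate 85 mm above its origin (centre of underside, on the bench), four 36 mm pockets at x = 0, y = -114, -38, 38, 114 mm, holding the four spares in any order, flanges on the plate. It stands left or right of the rack.
Things that resemble listed ones, but are neither listed nor needed, are in the scene too. What is shaped like the drill_old but pink or turquoise is not meant. What is shaped like the mill_old but orange is not meant.

How it is judged:
By the outcome, as a careful person would: the job done as asked, in the order asked, and still so for the second after the job is handed in, with the robot touching nothing.
It also fails if it takes over 106 s, if anything falls off the work surface, if the arm or the gripper's body presses on something with over 40 N, if the wrist force passes 120 N, or if a joint passes its speed limit or range.

## Robot

A 6-joint arm with a two-finger parallel gripper is mounted at the origin on the work surface. World frame = base frame: x ahead of the robot, y to its left, z up, the work surface at z = 0. Lengths are in m, angles in rad, forces in N, time in s.
With the tool pointing down it reaches from about 0.3 to 0.875 m from the base axis. Payload 6.4 kg.
Tool frame: the origin (TCP) lies at the very end of the fingers, on their centre line; the grasp point (between the pads) lies 19 mm behind it; z points along the fingers, y is the line along which they close (so a half turn about z gives the same grasp; the last joint's range is limited). The gripper opens to 85 mm and grips with 20 to 120 N. Pads are 22 mm wide; open, the fingers measure 114 mm over their backs; the gripper's body (76 mm by 85 mm) begins 54 mm behind the grasp point. The pads swing forward as they close: fully open they stand 13 mm farther back than shut.
Start: joints at [-1.513, 0.181, 1.607, -0, 1.354, -0.206], TCP at [0.15, -0.555, 0.231] pointing down, gripper open.
Joint ranges: [-2.99, 2.99], [-0.89, 2.07], [0.3, 2.58], [-1.14, 4.28], [0, 2.63], [-3.12, 3.12]. Speed limits (rad/s): [2.57, 2.57, 3.01, 3.14, 3.14, 3.14].

## Interface

Orientations are given as a unit quaternion [w, x, y, z].
In Python, from bench import ctrl gives the robot as it stands.
- The arm moves only by the tool jog_arm, never from a script. Its argument "series" is a list that holds one entry, the list of rows, each a list of 7 numbers: the shift along the tool's x, y, z in mm, then the turn, a rotation vector about the tool's x, y, z in rad, then the finger opening in mm, from 0 to 85.4. In form: [[[tx, ty, tz, rx, ry, rz, gripper], ...]]. A call has exactly 10 rows; each row shifts and turns the commanded pose from where the row before left it, along the tool's axes as they then stand; what a row does not reach is not made up. A row lasts 1/10 s, in which the tool goes at most 50 mm and 8.59 degrees, less where a joint would pass 70% of its speed; a pose out of reach is approached as far as the arm can. A call with a gripper value outside its range is refused whole. The fingers move at their own pace and stop on an object; the grip force is fixed at half the most. Time passes only in rows, so rows that do not move let the fingers close, or fill a call up. It gives the time, the measured TCP pose, the force, the opening and the grip force at its end, in the units of the state.
- ctrl.get_obs(): the state, without advancing time (a new reading comes with each control period).
- ctrl.camera(name): name is "scene" or "top" or "wrist"; returns a dict with "frame" (384x512x3 uint8, blue, green, red), "z_map" (384x512 float32, m along the optical axis (not along the pixel's ray), 0 where there is no reading), "fx", "fy", "cx", "cy" (pixels), "k1" (the pictures are not rectified: a ray, as slopes to the right and down, at radius r is drawn at 1 + k1 r^2 times it, then the intrinsics apply), "xyz" and "rotation" of the camera in the world. Camera axes: x right, y down, z forward; pixel columns grow to the right and rows downward; lengths in m; the calibration is good to about 2 mm. A picture is of the moment at which its call begins.
- ctrl.hand_in(): hands the job in; it is judged then, once.
The state is a dict: "time_s": time; "q": joint angles; "dq": joint speeds; "joint_efforts": joint torques, N m; "eef_pos": TCP position; "eef_rot": TCP orientation; "wrist_force": force on the tool from outside, world axes, zero at the start; "torque": the same for the moment, N m; "opening": opening from 0.0 (shut) to 1.0 (fully open); "grasp_force": force on a finger pad.
Only numpy, scipy, OpenCV 4.12 (cv2) and the standard library are available. Lean on these libraries where they do the work, as an engineer would, in place of code of your own. Each camera call takes 0.05 s, during which the arm holds its last target. There are 200 camera calls.

## Working session

There is one attempt and no reset: what is moved stays moved. The work goes in short steps, Python scripts to look and compute and a tool call to move; the robot and the scene stay as the last step left them, time stands still between calls to the robot, and variables do not carry over. Pictures are saved under pics/ and viewed, at most 14 in all, crops included, and the job is handed in when it is done.

Besides the shell and the picture viewer there is one more tool, called after "Emit:" by a JSON object that holds its "method" and its "body", one argument or row to a line. jog_arm: Moves the arm, as the interface text tells. Its arguments: {"type":"object","properties":{"series":{"type":"array"}},"required":["series"]}

```bash
mkdir -p pics; ls; python3 - <<'E'
from bench import ctrl
import cv2,numpy as np
o=ctrl.get_obs();print(o)
ims=[]
for n in("scene","top"):
    c=ctrl.camera(n);np.save(f"pics/{n}.npy",c,allow_pickle=True);cv2.imwrite(f"pics/{n}0.png",c["frame"])
    print(n,{k:c[k] for k in c if k not in("frame","z_map")})
E
```

```text
pics
{'time_s': 0.0, 'q': array([-1.51329810e+00,  1.81536166e-01,  1.60800386e+00, -1.38261265e-06,
        1.35380290e+00, -2.06286529e-01]), 'dq': array([ 6.97967640e-04, -2.96967335e-05,  2.51454126e-03,  1.63704546e-04,
        6.25629913e-04,  3.70351646e-04]), 'joint_efforts': array([ 1.86422978e-03, -4.44871759e+01, -3.51327860e+01,  7.02593320e-05,
        9.27419431e-03, -1.29754264e-05]), 'eef_pos': array([ 0.14991494, -0.55454221,  0.2303889 ]), 'eef_rot': array([-8.72761813e-04,  9.91314403e-01,  1.31510416e-01,  6.43715866e-05]), 'wrist_force': array([-0.44153953, -0.92223962,  0.24447753]), 'torque': array([-0.03822282, -0.00441714, -0.02344586]), 'grasp_force': 0.0, 'opening': 1.00123292064679}
scene {'fx': 449.91149672510124, 'fy': 449.91149672510124, 'cx': 256.6687566187044, 'cy': 182.21688028445917, 'k1': 0.030042555681684797, 'xyz': array([ 1.05703832, -0.87352446,  0.85314194]), 'rotation': array([-0.40968838,  0.88302591,  0.20288135, -0.10611232])}
top {'fx': 365.5956631510418, 'fy': 365.5956631510418, 'cx': 250.96479102070958, 'cy': 187.71164566041185, 'k1': -0.08718297909167531, 'xyz': array([ 0.47366593, -0.01812776,  1.08190089]), 'rotation': array([-0.05385643,  0.71062762, -0.69932236,  0.05528206])}
```

View pics/top0.png

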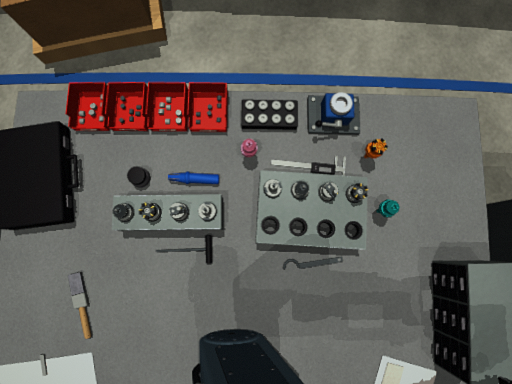

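View pics/scene0.png

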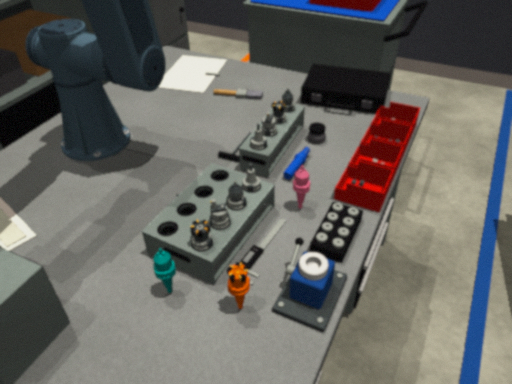

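The top view shows the carrier at left, with holders near (122,211), (149,210), (179,210) and (207,210). The rack is at right, with its back row at (272,188) to (357,193) and empty front pockets at (270,226) to (353,231). Next I'll measure these and zoom in.

```bash
cat > h.py <<'E'
import numpy as np,cv2
from scipy.spatial.transform import Rotation as R
def rot(q): return R.from_quat(np.r_[q[1:],q[0]])
def cloud(c):
    """world point per pixel, HxWx3 (nan without reading)"""
    v,u=np.mgrid[:384,:512]; K=np.array([[c["fx"],0,c["cx"]],[0,c["fy"],c["cy"]],[0,0,1]])
    p=cv2.undistortPoints(np.stack([u,v],-1).reshape(-1,1,2).astype(np.float64),K,np.array([c["k1"],0,0,0.]))[:,0]
    z=c["z_map"].ravel().astype(float); z=np.where(z>0,z,np.nan)
    return (rot(c["rotation"]).apply(np.c_[p*z[:,None],z])+c["xyz"]).reshape(384,512,3)
E
python3 - <<'E'
from h import *
c=np.load("pics/top.npy",allow_pickle=True).item(); W=cloud(c)
print("bench",np.nanmedian(W[300:340,110:180,2]))
for name,(u0,u1,v0,v1) in dict(rack=(250,375,160,255),car=(105,230,185,240)).items():
    P=W[v0:v1,u0:u1]; m=(abs(P[...,2]-.085)<.006)
    pl=P[m]; print(name,"plate z",np.median(pl[:,2]),len(pl))
    r=cv2.minAreaRect(pl[:,:2].astype(np.float32)); print(r)
    # sub-plate / above-plate
    for lab,mm in(("high",P[...,2]>.098),("low",(P[...,2]<.07))):
        n,l,s,ce=cv2.connectedComponentsWithStats(mm.astype(np.uint8))
        for i in range(1,n):
            if 15<s[i,4]<1500:
                q=P[l==i]; print(lab,s[i,4],(ce[i]+[u0,v0]).round(),q.mean(0).round(4),q[:,2].max().round(3))
f=c["frame"]
a=cv2.resize(f[165:255,250:375],None,fx=4.5,fy=4.5,interpolation=2)
b=cv2.resize(f[190:240,105:230],None,fx=4.5,fy=4.5,interpolation=2)
cv2.imwrite("pics/z1.png",np.vstack([b[:190],a]))
E
```

```text
bench 0.0006660039895116654
rack plate z 0.08598060730144297 6327
((0.5726266503334045, -0.18749193847179413), (0.30070021748542786, 0.20269690454006195), 87.20490264892578)
high 236 [272. 187.] [ 0.6264 -0.0749  0.1157] 0.162
high 241 [300. 189.] [ 0.6206 -0.1485  0.1289] 0.163
high 256 [328. 191.] [ 0.6177 -0.224   0.1292] 0.162
high 287 [357. 192.] [ 0.6149 -0.3006  0.1302] 0.147
low 127 [269. 225.] [ 0.5318 -0.0744  0.0056] 0.064
low 120 [297. 227.] [ 0.528  -0.1556  0.0068] 0.068
low 116 [325. 228.] [ 0.5235 -0.2371  0.01  ] 0.067
low 118 [353. 230.] [ 0.5191 -0.3181  0.0147] 0.069
car plate z 0.08600938665373553 2684
((0.5589911937713623, 0.21333658695220947), (0.09670179337263107, 0.3026908040046692), 2.0818827152252197)
high 295 [149. 211.] [0.5563 0.2475 0.1318] 0.146
high 238 [207. 210.] [0.5611 0.0967 0.1163] 0.161
high 275 [122. 212.] [0.553  0.3206 0.1277] 0.163
high 251 [178. 211.] [0.5578 0.1699 0.1297] 0.163
```

View pics/z1.png

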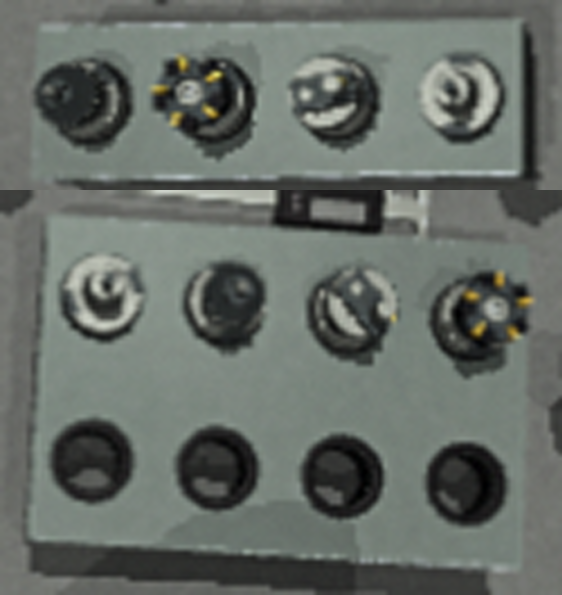

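The close-up gives these orders, left to right:
- **Carrier:** drill, mill, boring, slim.
- **Rack twins:** slim, drill, boring, mill.

Next I'll refine the pocket positions using both cameras.

```bash
cat >> h.py <<'E'
def onplane(c,uv,z):
    K=np.array([[c["fx"],0,c["cx"]],[0,c["fy"],c["cy"]],[0,0,1]])
    p=cv2.undistortPoints(np.float64(uv).reshape(-1,1,2),K,np.array([c["k1"],0,0,0.]))[:,0]
    d=rot(c["rotation"]).apply(np.c_[p,np.ones(len(p))]); o=np.array(c["xyz"])
    return o+d*((z-o[2])/d[:,2])[:,None]
def project(c,P):
    K=np.array([[c["fx"],0,c["cx"]],[0,c["fy"],c["cy"]],[0,0,1]])
    x=rot(c["rotation"]).inv().apply(np.atleast_2d(P)-c["xyz"])
    return cv2.projectPoints(x,np.zeros(3),np.zeros(3),K,np.array([c["k1"],0,0,0.]))[0][:,0]
def holes(c,guess,z=.085):
    """dark pocket mouths near guesses -> centre and radius on the plane z (algebraic circle fit of the outline)"""
    g=cv2.cvtColor(c["frame"],cv2.COLOR_BGR2GRAY); out=[]
    for X in guess:
        ring=X+.017*np.array([[np.cos(a),np.sin(a),0] for a in np.linspace(0,6.28,24)])
        b=np.r_[project(c,X+np.array([[-.03,-.03,0],[.03,.03,0],[.03,-.03,0],[-.03,.03,0]]))]
        u0,v0=np.floor(b.min(0)).astype(int);u1,v1=np.ceil(b.max(0)).astype(int)
        if u0<0 or v0<0 or u1>511 or v1>383: out.append([np.nan]*3); continue
        s=4; im=cv2.resize(g[v0:v1,u0:u1],None,fx=s,fy=s,interpolation=cv2.INTER_CUBIC)
        t,bw=cv2.threshold(cv2.GaussianBlur(im,(0,0),2),0,255,cv2.THRESH_BINARY_INV+cv2.THRESH_OTSU)
        cs,_=cv2.findContours(bw,cv2.RETR_EXTERNAL,cv2.CHAIN_APPROX_NONE)
        k=cv2.convexHull(max(cs,key=cv2.contourArea))[:,0].astype(float)
        P=onplane(c,(k+.5)/s-.5+[u0,v0],z)[:,:2]
        (x,y,w),*_=np.linalg.lstsq(np.c_[2*P,np.ones(len(P))],(P**2).sum(1),rcond=None)
        out.append([x,y,np.sqrt(w+x*x+y*y)])
    return np.array(out)
def frame(xy,loc):
    """rigid 2-D fit loc->xy: centre, yaw, residuals mm"""
    a,b=loc-loc.mean(0),xy-xy.mean(0); th=np.arctan2((a[:,0]*b[:,1]-a[:,1]*b[:,0]).sum(),(a*b).sum())
    M=np.array([[np.cos(th),-np.sin(th)],[np.sin(th),np.cos(th)]]); t=xy.mean(0)-M@loc.mean(0)
    return t,th,(xy-(loc@M.T+t))*1e3
FR=np.array([[-.05,y] for y in(.114,.038,-.038,-.114)])
E
python3 - <<'E'
from h import *
G=np.array([[.522+.0037*i,-.3145+.076*i,.085] for i in(3,2,1,0)])
for n in("top","scene"):
    c=np.load(f"pics/{n}.npy",allow_pickle=True).item()
    h=holes(c,G); print(n,h.round(4)); t,th,r=frame(h[:,:2],FR); print(t.round(4),np.degrees(th).round(2),r.round(1).tolist())
    W=cloud(c)
    if n=="top":
      for (x0,x1,y0,y1) in((.4,.72,-.4,-.0),(.48,.64,.03,.4)):
        m=(abs(W[...,2]-.086)<.005)&(W[...,0]>x0)&(W[...,0]<x1)&(W[...,1]>y0)&(W[...,1]<y1)
        print(cv2.minAreaRect(W[m][:,:2].astype(np.float32)))
    for i,y in enumerate((.114,.038,-.038,-.114)):  # flange sets in carrier
        th=np.radians(2.08); C=np.array([.559-np.sin(th)*y,.2133+np.cos(th)*y])
        m=(W[...,2]>.090)&(W[...,2]<.107)&(np.hypot(W[...,0]-C[0],W[...,1]-C[1])<.032)
        P=W[m][:,:2]; (a,b),rad=cv2.minEnclosingCircle(P.astype(np.float32)); print(n,i,C.round(4),len(P),round(a,4),round(b,4),round(rad,4))
E
```

```text
top [[ 0.5276 -0.0721  0.0254]
 [ 0.5239 -0.148   0.0254]
 [ 0.5198 -0.2238  0.0257]
 [ 0.5165 -0.2997  0.0256]]
[ 0.5719 -0.1884] -2.84 [[0.0, -0.1], [0.1, -0.0], [-0.3, 0.1], [0.2, 0.0]]
((0.5712502598762512, -0.2174704372882843), (0.36076560616493225, 0.20269612967967987), 87.15464782714844)
((0.5589942336082458, 0.21325424313545227), (0.09670179337263107, 0.30252599716186523), 2.0818827152252197)
top 0 [0.5549 0.3272] 88 0.5545 0.3256 0.0249
top 1 [0.5576 0.2513] 74 0.5616 0.2543 0.0281
top 2 [0.5604 0.1753] 43 0.5636 0.1714 0.0275
top 3 [0.5631 0.0994] 125 0.5638 0.0959 0.0269
scene [[ 0.5278 -0.0745  0.0244]
 [ 0.5237 -0.1502  0.0243]
 [ 0.5198 -0.2257  0.0245]
 [ 0.5165 -0.3016  0.0246]]
[ 0.5719 -0.1905] -2.86 [[0.2, -0.4], [-0.2, -0.1], [-0.3, 0.2], [0.3, 0.3]]
scene 0 [0.5549 0.3272] 55 0.5574 0.322 0.0245
scene 1 [0.5576 0.2513] 76 0.5568 0.2451 0.0248
scene 2 [0.5604 0.1753] 86 0.5593 0.1669 0.0229
scene 3 [0.5631 0.0994] 120 0.5619 0.0957 0.0256
```

```bash
cat >> h.py <<'E'
def plan(target,yawdeg,n,grip,start=None):
    """rows for a straight move to a tool-down pose with tool y along world x turned by yaw"""
    from bench import ctrl
    o=ctrl.get_obs(); p0=np.array(o["eef_pos"]); r0=rot(o["eef_rot"])
    r1=R.from_euler("z",yawdeg,degrees=True)*R.from_matrix(np.array([[0,1,0],[1,0,0],[0,0,-1.]]))
    dv=(r0.inv()*r1).as_rotvec(); d=(np.array(target)-p0)/n
    print("t",o["time_s"],"pos",p0.round(4),"F",np.round(o["wrist_force"],1),"open",round(o["opening"]*85.4,1),"grip",round(o["grasp_force"],1))
    for i in range(n):
        v=(r0*R.from_rotvec(dv*i/n)).inv().apply(d)*1e3
        print([*map(float,v.round(1)),*map(float,(dv/n).round(4)),grip],end=",")
    print()
E
python3 -c "
from h import *
plan([.43,-.19,.33],-2.85,10,60)"
```

```text
t 0.1 pos [ 0.1499 -0.5546  0.2305] F [-0.8  0.6 -0.4] open 85.5 grip 0.0
[36.5, -27.9, -9.9, -0.0001, -0.0001, -0.1257, 60],[39.8, -23.1, -9.9, -0.0001, -0.0001, -0.1257, 60],[42.3, -17.9, -9.9, -0.0001, -0.0001, -0.1257, 60],[44.3, -12.5, -9.9, -0.0001, -0.0001, -0.1257, 60],[45.5, -6.8, -9.9, -0.0001, -0.0001, -0.1257, 60],[46.0, -1.1, -9.9, -0.0001, -0.0001, -0.1257, 60],[45.7, 4.7, -9.9, -0.0001, -0.0001, -0.1257, 60],[44.8, 10.4, -9.9, -0.0001, -0.0001, -0.1257, 60],[43.1, 15.9, -9.9, -0.0001, -0.0001, -0.1257, 60],[40.8, 21.2, -9.9, -0.0001, -0.0001, -0.1257, 60],
```

Emit:
{"method": "jog_arm", "body": {
  "series": [
    [[36.5, -28, -10, 0, 0, -0.126, 60], [40, -23, -10, 0, 0, -0.126, 60], [42, -18, -10, 0, 0, -0.126, 60], [44, -12.5, -10, 0, 0, -0.126, 60], [45.5, -7, -10, 0, 0, -0.126, 60], [46, -1, -10, 0, 0, -0.126, 60], [46, 5, -10, 0, 0, -0.126, 60], [45, 10.5, -10, 0, 0, -0.126, 60], [43, 16, -10, 0, 0, -0.126, 60], [41, 21, -10, 0, 0, -0.126, 60]]
  ]
}}

```text
time_s: 1.1
eef_pos: [0.4303, -0.188, 0.3315]
eef_rot: [-0.0, 0.722, 0.692, -0.0]
wrist_force: [0.7, -0.8, 0.3]
opening: 0.702
grasp_force: 0.0
```

```bash
python3 - <<'E'
from h import *
from bench import ctrl
c=ctrl.camera("wrist"); np.save("pics/w1.npy",c,allow_pickle=True); cv2.imwrite("pics/w1.png",c["frame"])
print(c["xyz"],c["rotation"])
W=cloud(c);print("z stats",np.nanmedian(W[...,2]))
plan([.47,.20,.33],2.08,10,60)
E
```

```text
[ 0.43282755 -0.10992547  0.47440564] [ 0.15406116  0.98783675 -0.02078064 -0.00344515]
z stats 0.0012049811504389607
t 1.15 pos [ 0.4339 -0.183   0.3334] F [0.7 5.9 1.9] open 60.0 grip 0.0
[38.4, 2.4, 0.4, 0.0005, -0.0002, -0.0067, 60],[38.4, 2.7, 0.4, 0.0005, -0.0002, -0.0067, 60],[38.4, 3.0, 0.4, 0.0005, -0.0002, -0.0067, 60],[38.3, 3.2, 0.4, 0.0005, -0.0002, -0.0067, 60],[38.3, 3.5, 0.4, 0.0005, -0.0002, -0.0067, 60],[38.3, 3.7, 0.4, 0.0005, -0.0002, -0.0067, 60],[38.3, 4.0, 0.4, 0.0005, -0.0002, -0.0067, 60],[38.2, 4.2, 0.4, 0.0005, -0.0002, -0.0067, 60],[38.2, 4.5, 0.4, 0.0005, -0.0002, -0.0067, 60],[38.2, 4.7, 0.4, 0.0005, -0.0002, -0.0067, 60],
```

View pics/w1.png

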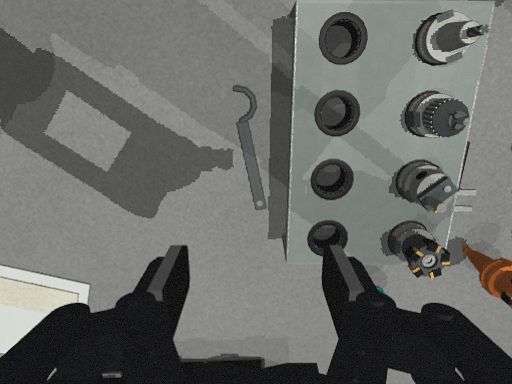

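The wrist view shows the front pockets at (342,37), (337,113), (331,180) and (327,238), each with a dark bushing ring of about 50 mm. The twins, top to bottom, are slim, drill, boring, mill. I'll move over the carrier and measure both from there.

Emit:
{"method": "jog_arm", "body": {
  "series": [
    [[38.4, 3, 0, 0, 0, -0.008, 60], [38.4, 3, 0, 0, 0, -0.008, 60], [38.4, 3, 0, 0, 0, -0.008, 60], [38.4, 3, 0, 0, 0, -0.008, 60], [38.4, 3, 0, 0, 0, -0.008, 60], [38.4, 3, 0, 0, 0, -0.008, 60], [38.4, 3, 0, 0, 0, -0.008, 60], [38.4, 3, 0, 0, 0, -0.008, 60], [38.4, 3, 0, 0, 0, -0.008, 60], [0, 0, 0, 0, 0, -0.008, 60]]
  ]
}}

```text
time_s: 2.15
eef_pos: [0.4612, 0.1588, 0.3308]
eef_rot: [-0.001, 0.694, 0.72, 0.0]
wrist_force: [-0.9, -0.5, 0.1]
opening: 0.701
grasp_force: 0.0
```

```bash
python3 - <<'E'
from h import *
from bench import ctrl
c=np.load("pics/w1.npy",allow_pickle=True).item()
G=np.array([[.522+.0037*i,-.3145+.076*i,.085] for i in(3,2,1,0)])
h=holes(c,G+[0,.01,0]); print(h.round(4)); k=~np.isnan(h[:,0])&[1,1,1,0]; t,th,r=frame(h[k,:2],FR[k]); print(t.round(4),np.degrees(th).round(2),r.round(1).tolist())
c=ctrl.camera("wrist"); np.save("pics/w2.npy",c,allow_pickle=True); cv2.imwrite("pics/w2.png",c["frame"])
o=ctrl.get_obs(); print(o["eef_pos"],o["time_s"],c["xyz"])
W=cloud(c); m=(abs(W[...,2]-.086)<.006)&(W[...,0]<.63)
print("plate z",np.median(W[m][:,2]), cv2.minAreaRect(W[m][:,:2].astype(np.float32)))
E
```

```text
[[ 0.5251 -0.072   0.0254]
 [ 0.5214 -0.1481  0.0253]
 [ 0.5176 -0.2241  0.0252]
 [ 0.5197 -0.3107  0.0336]]
[ 0.5694 -0.1885] -2.85 [[-0.0, -0.0], [-0.0, -0.0], [-0.0, -0.0], [0.0, 0.1]]
[0.46127482 0.15689848 0.33068966] 2.2 [0.45759056 0.23672773 0.47377908]
plate z 0.08512464683887863 ((0.5475425720214844, 0.08263404667377472), (0.4812476634979248, 0.12214808911085129), 85.48748016357422)
```

View pics/w2.png

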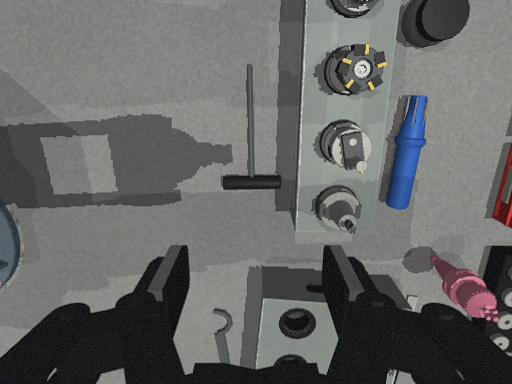

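The wrist view over the carrier shows slim at (340,210), boring (345,147), mill (357,70) and drill (355,5). Now I'll measure the carrier edges from here.

```bash
python3 - <<'E'
from h import *
for n in("top","w2"):
    c=np.load(f"pics/{n}.npy",allow_pickle=True).item(); W=cloud(c)
    m=(abs(W[...,2]-.0855)<.005)&(W[...,0]<.63)&(W[...,0]>.48)&(W[...,1]>.05)&(W[...,1]<.38)
    P=W[m]; th=np.radians(2.08); a=np.array([np.cos(th),np.sin(th)]); b=np.array([-a[1],a[0]])
    X=(P[:,:2]-[.559,.212])@a; Y=(P[:,:2]-[.559,.212])@b
    bins=np.arange(-.14,.14,.02); lo=[];hi=[]
    for y in bins:
        s=(Y>y)&(Y<y+.02)
        if s.sum()>30: lo.append(X[s].min()); hi.append(X[s].max())
    print(n,"front",np.round(lo,4),"back",np.round(hi,4),"mid x off mm",1e3*(np.median(lo)+np.median(hi))/2)
    s=abs(X)<.04; e=[Y[s&(X>x)&(X<x+.01)].min() for x in np.arange(-.04,.04,.01)]; f=[Y[s&(X>x)&(X<x+.01)].max() for x in np.arange(-.04,.04,.01)]
    print("right end",np.round(e,4),"left",np.round(f,4))
E
```

```text
top front [-0.0474 -0.047  -0.0467 -0.0464 -0.0483 -0.0483 -0.0482 -0.0478 -0.0474
 -0.0472 -0.0468 -0.0466 -0.0463 -0.0462 -0.0483] back [0.0463 0.0466 0.0473 0.0476 0.0451 0.0454 0.0458 0.0463 0.0465 0.0472
 0.0472 0.0477 0.0482 0.0484 0.0462] mid x off mm -0.31919087226569415
right end [-0.15   -0.15   -0.1474 -0.1473 -0.1474 -0.1473 -0.1475 -0.1476] left [0.1515 0.1512 0.1517 0.152  0.1525 0.1523 0.1511 0.1501]
w2 front [-0.0517 -0.0516 -0.0515 -0.0513 -0.0513 -0.0511 -0.0511 -0.0509 -0.0508
 -0.0506 -0.0506 -0.0505 -0.0506] back [0.0434 0.0436 0.0435 0.044  0.0442 0.0442 0.0443 0.0447 0.0445 0.0452
 0.0447 0.0446 0.0445] mid x off mm -3.358703649878874
right end [-0.1475 -0.1476 -0.1476 -0.147  -0.1471 -0.1472 -0.1473 -0.1484] left [0.1066 0.1065 0.1    0.0946 0.095  0.1019 0.1065 0.1066]
```

```bash
python3 -c "
from h import *
plan([.5616,.0999,.20],1.9,5,78)"
```

```text
t 2.2 pos [0.4613 0.1569 0.3307] F [ 0.1  0.  -0.3] open 60.1 grip 0.0
[-12.1, 19.7, 26.1, -0.0002, -0.0, 0.0008, 78],[-12.1, 19.7, 26.1, -0.0002, -0.0, 0.0008, 78],[-12.1, 19.7, 26.1, -0.0002, -0.0, 0.0008, 78],[-12.1, 19.7, 26.1, -0.0002, -0.0, 0.0008, 78],[-12.1, 19.7, 26.1, -0.0002, -0.0, 0.0008, 78],
```

Emit:
{"method": "jog_arm", "body": {
  "series": [
    [[-12.1, 19.7, 26, 0, 0, 0.001, 78], [-12.1, 19.7, 26, 0, 0, 0.001, 78], [-12.1, 19.7, 26, 0, 0, 0.001, 78], [-12.1, 19.7, 26, 0, 0, 0.001, 78], [-12.1, 19.7, 26, 0, 0, 0.001, 78], [0, 0, 15, 0, 0, 0, 78], [0, 0, 15, 0, 0, 0, 78], [0, 0, 10, 0, 0, 0, 78], [0, 0, 0, 0, 0, 0, 78], [0, 0, 0, 0, 0, 0, 78]]
  ]
}}

```text
time_s: 3.2
eef_pos: [0.5622, 0.0981, 0.1621]
eef_rot: [0.0, 0.697, 0.717, 0.0]
wrist_force: [-0.0, -1.0, 0.0]
opening: 0.911
grasp_force: 0.0
```

```bash
python3 - <<'E'
from h import *
from bench import ctrl
plan([.5616,.0999,.09],1.9,7,78)
c=ctrl.camera("wrist"); cv2.imwrite("pics/w3.png",c["frame"])
E
```

```text
t 3.2 pos [0.5622 0.0981 0.1621] F [-0. -1.  0.] open 77.8 grip 0.0
[0.3, -0.1, 10.3, 0.0001, 0.0, -0.0006, 78],[0.3, -0.1, 10.3, 0.0001, 0.0, -0.0006, 78],[0.3, -0.1, 10.3, 0.0001, 0.0, -0.0006, 78],[0.3, -0.1, 10.3, 0.0001, 0.0, -0.0006, 78],[0.3, -0.1, 10.3, 0.0001, 0.0, -0.0006, 78],[0.3, -0.1, 10.3, 0.0001, 0.0, -0.0006, 78],[0.3, -0.1, 10.3, 0.0001, 0.0, -0.0006, 78],
```

View pics/w3.png

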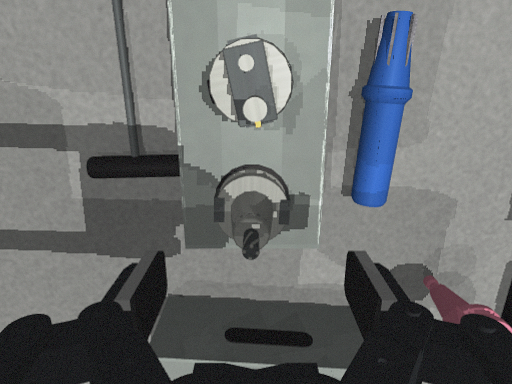

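The wrist view shows the slim holder's flange at (252,195), centred between the fingers (165 to 345). I'll descend and grip.

Emit:
{"method": "jog_arm", "body": {
  "series": [
    [[0.5, 0, 14, 0, 0, 0, 78], [0.5, 0, 14, 0, 0, 0, 78], [0.5, 0, 14, 0, 0, 0, 78], [0.3, 0, 14, 0, 0, 0, 78], [0, 0, 10, 0, 0, 0, 78], [0, 0, 6, 0, 0, 0, 78], [0, 0, 0, 0, 0, 0, 78], [0, 0, 0, 0, 0, 0, 78], [0, 0, 0, 0, 0, 0, 40], [0, 0, 0, 0, 0, 0, 40]]
  ]
}}

```text
time_s: 4.25
eef_pos: [0.5625, 0.0996, 0.09]
eef_rot: [0.0, 0.697, 0.717, 0.0]
wrist_force: [-9.0, -0.6, 8.2]
opening: 0.596
grasp_force: 5.9
```

Emit:
{"method": "jog_arm", "body": {
  "series": [
    [[0, 0, 0, 0, 0, 0, 40], [0, 0, 0, 0, 0, 0, 40], [0, 0, 0, 0, 0, 0, 40], [0, 0, 0, 0, 0, 0, 40], [0, 0, 0, 0, 0, 0, 40], [0, 0, 0, 0, 0, 0, 40], [0, 0, 0, 0, 0, 0, 40], [0, 0, 0, 0, 0, 0, 40], [0, 0, 0, 0, 0, 0, 40], [0, 0, 0, 0, 0, 0, 40]]
  ]
}}

```text
time_s: 5.25
eef_pos: [0.5621, 0.0996, 0.0904]
eef_rot: [0.0, 0.697, 0.717, 0.0]
wrist_force: [-3.0, -0.5, 6.3]
opening: 0.509
grasp_force: 60.3
```

```bash
python3 - <<'E'
from h import *
from bench import ctrl
plan([.5616,.0999,.27],1.9,7,40)
c=ctrl.camera("wrist"); cv2.imwrite("pics/w4.png",c["frame"])
E
```

```text
t 5.25 pos [0.5621 0.0996 0.0904] F [-3.  -0.5  6.3] open 43.5 grip 60.3
[0.0, -0.1, -25.7, 0.0, 0.0, -0.0007, 40],[0.0, -0.1, -25.7, 0.0, 0.0, -0.0007, 40],[0.0, -0.1, -25.7, 0.0, 0.0, -0.0007, 40],[0.0, -0.1, -25.7, 0.0, 0.0, -0.0007, 40],[0.0, -0.1, -25.7, 0.0, 0.0, -0.0007, 40],[0.0, -0.1, -25.7, 0.0, 0.0, -0.0007, 40],[0.0, -0.1, -25.7, 0.0, 0.0, -0.0007, 40],
```

View pics/w4.png

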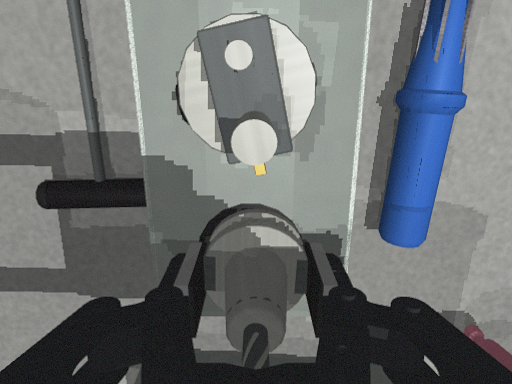

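The slim holder is gripped at about 60 N, near the expected width. I'll lift it.

Emit:
{"method": "jog_arm", "body": {
  "series": [
    [[0, 0, -4, 0, 0, 0, 40], [0, 0, -10, 0, 0, 0, 40], [0, 0, -20, 0, 0, 0, 40], [0, 0, -25, 0, 0, 0, 40], [0, 0, -30, 0, 0, 0, 40], [0, 0, -30, 0, 0, 0, 40], [0, 0, -30, 0, 0, 0, 40], [0, 0, -20, 0, 0, 0, 40], [0, 0, -11, 0, 0, 0, 40], [0, 0, 0, 0, 0, 0, 40]]
  ]
}}

```text
time_s: 6.3
eef_pos: [0.5628, 0.0996, 0.2711]
eef_rot: [0.001, 0.697, 0.717, 0.001]
wrist_force: [-0.1, -1.0, -5.1]
opening: 0.508
grasp_force: 61.8
```

```bash
python3 - <<'E'
from h import *
plan([.5264,-.0726,.27],-2.85,8,40)
E
```

```text
t 6.3 pos [0.5628 0.0996 0.2711] F [-0.1 -1.  -5.1] open 43.3 grip 61.8
[-21.4, -5.2, 0.1, 0.0004, 0.0, 0.0097, 40],[-21.4, -4.9, 0.1, 0.0004, 0.0, 0.0097, 40],[-21.5, -4.7, 0.1, 0.0004, 0.0, 0.0097, 40],[-21.5, -4.5, 0.1, 0.0004, 0.0, 0.0097, 40],[-21.6, -4.3, 0.1, 0.0004, 0.0, 0.0097, 40],[-21.6, -4.1, 0.1, 0.0004, 0.0, 0.0097, 40],[-21.7, -3.9, 0.1, 0.0004, 0.0, 0.0097, 40],[-21.7, -3.7, 0.1, 0.0004, 0.0, 0.0097, 40],
```

Emit:
{"method": "jog_arm", "body": {
  "series": [
    [[-21.5, -5.2, 0, 0, 0, 0.0097, 40], [-21.5, -5, 0, 0, 0, 0.0097, 40], [-21.5, -4.8, 0, 0, 0, 0.0097, 40], [-21.5, -4.6, 0, 0, 0, 0.0097, 40], [-21.6, -4.4, 0, 0, 0, 0.0097, 40], [-21.6, -4.2, 0, 0, 0, 0.0097, 40], [-21.6, -4, 0, 0, 0, 0.0097, 40], [-21.6, -3.8, 0, 0, 0, 0.0097, 40], [0, 0, 0, 0, 0, 0, 40], [0, 0, 0, 0, 0, 0, 40]]
  ]
}}

```text
time_s: 7.3
eef_pos: [0.5243, -0.0726, 0.2678]
eef_rot: [-0.001, 0.725, 0.689, -0.0]
wrist_force: [-0.5, -0.2, -3.8]
opening: 0.513
grasp_force: 61.9
```

```bash
python3 - <<'E'
from h import *
plan([.5259,-.0726,.18],-2.85,6,40)
E
```

```text
t 7.3 pos [ 0.5243 -0.0726  0.2678] F [-0.5 -0.2 -3.8] open 43.8 grip 61.9
[-0.0, 0.3, 14.6, -0.0004, -0.0002, -0.0002, 40],[-0.0, 0.3, 14.6, -0.0004, -0.0002, -0.0002, 40],[0.0, 0.3, 14.6, -0.0004, -0.0002, -0.0002, 40],[0.0, 0.3, 14.6, -0.0004, -0.0002, -0.0002, 40],[0.0, 0.3, 14.6, -0.0004, -0.0002, -0.0002, 40],[0.0, 0.3, 14.6, -0.0004, -0.0002, -0.0002, 40],
```

Emit:
{"method": "jog_arm", "body": {
  "series": [
    [[0, 0.5, 20, 0, 0, 0, 40], [0, 0.5, 25, 0, 0, 0, 40], [0, 0.5, 25, 0, 0, 0, 40], [0, 0, 20, 0, 0, 0, 40], [0, 0, 15, 0, 0, 0, 40], [0, 0, 12, 0, 0, 0, 40], [0, 0, 10, 0, 0, 0, 40], [0, 0, 8, 0, 0, 0, 40], [0, 0, 8, 0, 0, 0, 40], [0, 0, 5, 0, 0, 0, 40]]
  ]
}}

```text
time_s: 8.3
eef_pos: [0.5266, -0.0726, 0.1208]
eef_rot: [-0.0, 0.724, 0.689, -0.0]
wrist_force: [0.2, -0.3, -4.5]
opening: 0.511
grasp_force: 62.0
```

```bash
python3 - <<'E'
from h import *
from bench import ctrl
plan([.5259,-.0726,.0905],-2.85,6,40)
c=ctrl.camera("wrist"); cv2.imwrite("pics/w5.png",c["frame"])
E
```

```text
t 8.3 pos [ 0.5266 -0.0726  0.1208] F [ 0.2 -0.3 -4.5] open 43.6 grip 62.0
[0.0, -0.1, 5.1, -0.0, -0.0, 0.0, 40],[0.0, -0.1, 5.1, -0.0, -0.0, 0.0, 40],[0.0, -0.1, 5.1, -0.0, -0.0, 0.0, 40],[0.0, -0.1, 5.1, -0.0, -0.0, 0.0, 40],[0.0, -0.1, 5.1, -0.0, -0.0, 0.0, 40],[0.0, -0.1, 5.1, -0.0, -0.0, 0.0, 40],
```

View pics/w5.png

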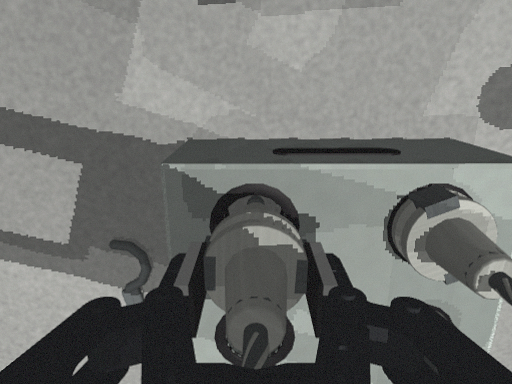

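The pocket ring at (255,220) sits centred under the held slim holder, and no contact force shows. I'll lower on.

Emit:
{"method": "jog_arm", "body": {
  "series": [
    [[0, 0, 6, 0, 0, 0, 40], [0, 0, 6, 0, 0, 0, 40], [0, 0, 5, 0, 0, 0, 40], [0, 0, 4, 0, 0, 0, 40], [0, 0, 3, 0, 0, 0, 40], [0, 0, 2, 0, 0, 0, 40], [0, 0, 1.5, 0, 0, 0, 40], [0, 0, 1, 0, 0, 0, 40], [0, 0, 0, 0, 0, 0, 40], [0, 0, 0, 0, 0, 0, 40]]
  ]
}}

```text
time_s: 9.35
eef_pos: [0.5267, -0.0727, 0.0929]
eef_rot: [0.0, 0.724, 0.689, 0.0]
wrist_force: [-1.0, -0.7, -4.1]
opening: 0.512
grasp_force: 62.0
```

Emit:
{"method": "jog_arm", "body": {
  "series": [
    [[0, 0, 0.7, 0, 0, 0, 40], [0, 0, 0.7, 0, 0, 0, 40], [0, 0, 0.5, 0, 0, 0, 40], [0, 0, 0.5, 0, 0, 0, 40], [0, 0, 0.3, 0, 0, 0, 40], [0, 0, 0.3, 0, 0, 0, 40], [0, 0, 0, 0, 0, 0, 40], [0, 0, 0, 0, 0, 0, 40], [0, 0, 0, 0, 0, 0, 40], [0, 0, 0, 0, 0, 0, 40]]
  ]
}}

```text
time_s: 10.35
eef_pos: [0.5266, -0.0727, 0.0904]
eef_rot: [0.0, 0.724, 0.689, -0.0]
wrist_force: [-4.7, 1.2, 5.5]
opening: 0.512
grasp_force: 62.9
```

Emit:
{"method": "jog_arm", "body": {
  "series": [
    [[0, 0, 0, 0, 0, 0, 78], [0, 0, 0, 0, 0, 0, 78], [0, 0, 0, 0, 0, 0, 78], [0, 0, 0, 0, 0, 0, 78], [0, 0, -10, 0, 0, 0, 78], [0, 0, -20, 0, 0, 0, 78], [0, 0, -30, 0, 0, 0, 78], [0, 0, -30, 0, 0, 0, 78], [0, 0, -20, 0, 0, 0, 78], [0, 0, -10, 0, 0, 0, 78]]
  ]
}}

```text
time_s: 11.35
eef_pos: [0.5278, -0.0731, 0.2129]
eef_rot: [0.002, 0.724, 0.689, 0.001]
wrist_force: [0.4, 0.2, 0.1]
opening: 0.911
grasp_force: 0.0
```

```bash
python3 - <<'E'
from h import *
from bench import ctrl
plan([.558,.1758,.21],1.9,8,78)
c=ctrl.camera("wrist"); cv2.imwrite("pics/w6.png",c["frame"])
E
```

```text
t 11.35 pos [ 0.5278 -0.0731  0.2129] F [0.4 0.2 0.1] open 77.8 grip 0.0
[31.3, 2.2, 0.3, 0.0005, 0.0002, -0.0103, 78],[31.2, 2.6, 0.3, 0.0005, 0.0002, -0.0103, 78],[31.2, 2.9, 0.3, 0.0005, 0.0002, -0.0103, 78],[31.2, 3.2, 0.3, 0.0005, 0.0002, -0.0103, 78],[31.1, 3.5, 0.3, 0.0005, 0.0002, -0.0103, 78],[31.1, 3.8, 0.4, 0.0005, 0.0002, -0.0103, 78],[31.1, 4.2, 0.4, 0.0005, 0.0002, -0.0103, 78],[31.0, 4.5, 0.4, 0.0005, 0.0002, -0.0103, 78],
```

View pics/w6.png

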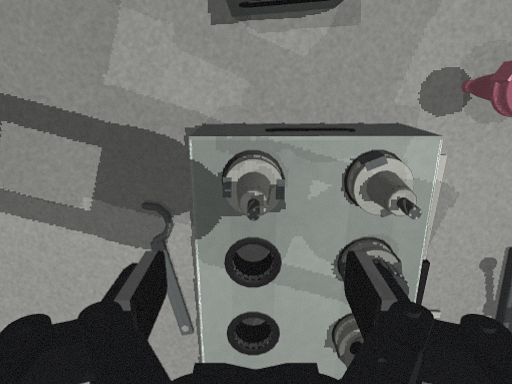

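The slim holder stands seated in the first front pocket at (253,185). The next pocket is at (254,262). Boring is next.

Emit:
{"method": "jog_arm", "body": {
  "series": [
    [[31.2, 2.2, 0, 0, 0, -0.0103, 78], [31.2, 2.5, 0, 0, 0, -0.0103, 78], [31.2, 2.8, 0, 0, 0, -0.0103, 78], [31.2, 3.1, 0, 0, 0, -0.0103, 78], [31.1, 3.4, 0, 0, 0, -0.0103, 78], [31.1, 3.7, 0, 0, 0, -0.0103, 78], [31.1, 4, 0, 0, 0, -0.0103, 78], [31.1, 4.3, 10, 0, 0, -0.0103, 78], [0, 0, 10, 0, 0, 0, 78], [0, 0, 10, 0, 0, 0, 78]]
  ]
}}

```text
time_s: 12.4
eef_pos: [0.5551, 0.1765, 0.1781]
eef_rot: [-0.0, 0.695, 0.719, -0.001]
wrist_force: [-0.5, -0.7, -1.6]
opening: 0.913
grasp_force: 0.0
```

```bash
python3 - <<'E'
from h import *
plan([.558,.1758,.09],1.9,6,78)
E
```

```text
t 12.4 pos [0.5551 0.1765 0.1781] F [-0.5 -0.7 -1.6] open 78.0 grip 0.0
[-0.1, 0.5, 14.7, -0.0003, 0.0001, 0.0002, 78],[-0.1, 0.5, 14.7, -0.0003, 0.0001, 0.0002, 78],[-0.1, 0.5, 14.7, -0.0003, 0.0001, 0.0002, 78],[-0.1, 0.5, 14.7, -0.0003, 0.0001, 0.0002, 78],[-0.1, 0.5, 14.7, -0.0003, 0.0001, 0.0002, 78],[-0.1, 0.5, 14.7, -0.0003, 0.0001, 0.0002, 78],
```

Emit:
{"method": "jog_arm", "body": {
  "series": [
    [[0, 0.5, 18, 0, 0, 0, 78], [0, 0.5, 18, 0, 0, 0, 78], [0, 0.5, 18, 0, 0, 0, 78], [0, 0.5, 15, 0, 0, 0, 78], [0, 0.4, 11, 0, 0, 0, 78], [0, 0, 6, 0, 0, 0, 78], [0, 0, 0, 0, 0, 0, 78], [0, 0, 0, 0, 0, 0, 78], [0, 0, 0, 0, 0, 0, 78], [0, 0, 0, 0, 0, 0, 78]]
  ]
}}

```text
time_s: 13.4
eef_pos: [0.5589, 0.1764, 0.0946]
eef_rot: [0.0, 0.695, 0.719, 0.001]
wrist_force: [-0.1, -1.1, -0.2]
opening: 0.911
grasp_force: 0.0
```

Lower 4 mm more, back 0.8 mm, and grip.

Emit:
{"method": "jog_arm", "body": {
  "series": [
    [[-0.5, -0.8, 4, 0, 0, 0, 78], [0, 0, 0, 0, 0, 0, 78], [0, 0, 0, 0, 0, 0, 40], [0, 0, 0, 0, 0, 0, 40], [0, 0, 0, 0, 0, 0, 40], [0, 0, 0, 0, 0, 0, 40], [0, 0, 0, 0, 0, 0, 40], [0, 0, 0, 0, 0, 0, 40], [0, 0, 0, 0, 0, 0, 40], [0, 0, 0, 0, 0, 0, 40]]
  ]
}}

```text
time_s: 14.4
eef_pos: [0.5577, 0.1758, 0.0903]
eef_rot: [0.0, 0.695, 0.719, 0.0]
wrist_force: [-2.5, 0.6, 5.4]
opening: 0.516
grasp_force: 61.2
```

Emit:
{"method": "jog_arm", "body": {
  "series": [
    [[0, 0, -4, 0, 0, 0, 40], [0, 0, -10, 0, 0, 0, 40], [0, 0, -20, 0, 0, 0, 40], [0, 0, -25, 0, 0, 0, 40], [0, 0, -30, 0, 0, 0, 40], [0, 0, -30, 0, 0, 0, 40], [0, 0, -30, 0, 0, 0, 40], [0, 0, -20, 0, 0, 0, 40], [0, 0, -11, 0, 0, 0, 40], [0, 0, 0, 0, 0, 0, 40]]
  ]
}}

```text
time_s: 15.4
eef_pos: [0.5581, 0.1758, 0.2712]
eef_rot: [0.001, 0.695, 0.719, 0.001]
wrist_force: [0.6, 0.0, -6.8]
opening: 0.509
grasp_force: 62.8
```

```bash
python3 - <<'E'
from h import *
plan([.518,-.2245,.27],-2.85,12,40)
E
```

```text
t 15.4 pos [0.5581 0.1758 0.2712] F [ 0.6  0.  -6.8] open 43.4 grip 62.8
[-33.2, -4.4, 0.1, 0.0002, -0.0, 0.0069, 40],[-33.3, -4.2, 0.1, 0.0002, -0.0, 0.0069, 40],[-33.3, -4.0, 0.1, 0.0002, -0.0, 0.0069, 40],[-33.3, -3.7, 0.1, 0.0002, -0.0, 0.0069, 40],[-33.3, -3.5, 0.1, 0.0002, -0.0, 0.0069, 40],[-33.4, -3.3, 0.1, 0.0002, -0.0, 0.0069, 40],[-33.4, -3.1, 0.1, 0.0002, -0.0, 0.0069, 40],[-33.4, -2.8, 0.1, 0.0002, -0.0, 0.0069, 40],[-33.4, -2.6, 0.1, 0.0002, -0.0, 0.0069, 40],[-33.4, -2.4, 0.1, 0.0002, -0.0, 0.0069, 40],[-33.5, -2.1, 0.1, 0.0002, -0.0, 0.0069, 40],[-33.5, -1.9, 0.1, 0.0002, -0.0, 0.0069, 40],
```

Emit:
{"method": "jog_arm", "body": {
  "series": [
    [[-33.3, -4.4, 0, 0, 0, 0.0069, 40], [-33.3, -4.2, 0, 0, 0, 0.0069, 40], [-33.3, -4, 0, 0, 0, 0.0069, 40], [-33.3, -3.7, 0, 0, 0, 0.0069, 40], [-33.3, -3.5, 0, 0, 0, 0.0069, 40], [-33.4, -3.3, 0, 0, 0, 0.0069, 40], [-33.4, -3.1, 0, 0, 0, 0.0069, 40], [-33.4, -2.8, 0, 0, 0, 0.0069, 40], [-33.4, -2.6, 0, 0, 0, 0.0069, 40], [-33.4, -2.4, 0, 0, 0, 0.0069, 40]]
  ]
}}

```text
time_s: 16.4
eef_pos: [0.5229, -0.1587, 0.2675]
eef_rot: [-0.002, 0.72, 0.694, -0.0]
wrist_force: [-0.1, -0.6, -6.2]
opening: 0.506
grasp_force: 62.8
```

Emit:
{"method": "jog_arm", "body": {
  "series": [
    [[-33.4, -2.1, 0, 0, 0, 0.0069, 40], [-33.4, -1.9, 0, 0, 0, 0.0069, 40], [0, 0, 0, 0, 0, 0, 40], [0, 0, 15, 0, 0, 0, 40], [0, 0, 20, 0, 0, 0, 40], [0, 0, 20, 0, 0, 0, 40], [0, 0, 15, 0, 0, 0, 40], [0, 0, 10, 0, 0, 0, 40], [0, 0, 0, 0, 0, 0, 40], [0, 0, 0, 0, 0, 0, 40]]
  ]
}}

```text
time_s: 17.4
eef_pos: [0.5178, -0.2243, 0.19]
eef_rot: [0.0, 0.724, 0.689, 0.0]
wrist_force: [-0.0, -0.7, -6.5]
opening: 0.507
grasp_force: 62.7
```

```bash
python3 - <<'E'
from h import *
plan([.518,-.2245,.12],-2.85,6,40)
E
```

```text
t 17.4 pos [ 0.5178 -0.2243  0.19  ] F [-0.  -0.7 -6.5] open 43.3 grip 62.7
[-0.0, 0.0, 11.7, 0.0001, 0.0, 0.0, 40],[-0.0, 0.0, 11.7, 0.0001, 0.0, 0.0, 40],[-0.0, 0.0, 11.7, 0.0001, 0.0, 0.0, 40],[-0.0, 0.0, 11.7, 0.0001, 0.0, 0.0, 40],[-0.0, 0.0, 11.7, 0.0001, 0.0, 0.0, 40],[-0.0, 0.0, 11.7, 0.0001, 0.0, 0.0, 40],
```

Emit:
{"method": "jog_arm", "body": {
  "series": [
    [[0, 0, 12, 0, 0, 0, 40], [0, 0, 12, 0, 0, 0, 40], [0, 0, 12, 0, 0, 0, 40], [0, 0, 10, 0, 0, 0, 40], [0, 0, 8, 0, 0, 0, 40], [0, 0, 8, 0, 0, 0, 40], [0, 0, 8, 0, 0, 0, 40], [0, 0, 8, 0, 0, 0, 40], [0, 0, 6, 0, 0, 0, 40], [0, 0, 5, 0, 0, 0, 40]]
  ]
}}

```text
time_s: 18.4
eef_pos: [0.5174, -0.2244, 0.1002]
eef_rot: [-0.0, 0.725, 0.689, -0.0]
wrist_force: [-0.7, 0.5, -7.4]
opening: 0.51
grasp_force: 62.9
```

Emit:
{"method": "jog_arm", "body": {
  "series": [
    [[0, 0, 3, 0, 0, 0, 40], [0, 0, 2, 0, 0, 0, 40], [0, 0, 1.2, 0, 0, 0, 40], [0, 0, 0.8, 0, 0, 0, 40], [0, 0, 0.6, 0, 0, 0, 40], [0, 0, 0.5, 0, 0, 0, 40], [0, 0, 0.4, 0, 0, 0, 40], [0, 0, 0.3, 0, 0, 0, 40], [0, 0, 0, 0, 0, 0, 40], [0, 0, 0, 0, 0, 0, 40]]
  ]
}}

```text
time_s: 19.4
eef_pos: [0.5175, -0.2245, 0.092]
eef_rot: [0.0, 0.725, 0.689, 0.0]
wrist_force: [1.0, -0.0, -7.1]
opening: 0.507
grasp_force: 62.9
```

Emit:
{"method": "jog_arm", "body": {
  "series": [
    [[0, 0, 0.5, 0, 0, 0, 40], [0, 0, 0.5, 0, 0, 0, 40], [0, 0, 0.4, 0, 0, 0, 40], [0, 0, 0.3, 0, 0, 0, 40], [0, 0, 0.3, 0, 0, 0, 40], [0, 0, 0, 0, 0, 0, 40], [0, 0, 0, 0, 0, 0, 40], [0, 0, 0, 0, 0, 0, 40], [0, 0, 0, 0, 0, 0, 40], [0, 0, 0, 0, 0, 0, 40]]
  ]
}}

```text
time_s: 20.4
eef_pos: [0.5175, -0.2245, 0.0904]
eef_rot: [0.0, 0.725, 0.689, -0.0]
wrist_force: [-3.6, 2.3, 3.4]
opening: 0.51
grasp_force: 63.8
```

Emit:
{"method": "jog_arm", "body": {
  "series": [
    [[0, 0, 0, 0, 0, 0, 78], [0, 0, 0, 0, 0, 0, 78], [0, 0, 0, 0, 0, 0, 78], [0, 0, 0, 0, 0, 0, 78], [0, 0, -10, 0, 0, 0, 78], [0, 0, -20, 0, 0, 0, 78], [0, 0, -30, 0, 0, 0, 78], [0, 0, -30, 0, 0, 0, 78], [0, 0, -20, 0, 0, 0, 78], [0, 0, -10, 0, 0, 0, 78]]
  ]
}}

```text
time_s: 21.4
eef_pos: [0.5186, -0.2252, 0.2133]
eef_rot: [0.002, 0.725, 0.689, 0.0]
wrist_force: [0.5, -0.3, 0.2]
opening: 0.913
grasp_force: 0.0
```

```bash
python3 - <<'E'
from h import *
plan([.5554,.2518,.205],1.9,13,78)
E
```

```text
t 21.4 pos [ 0.5186 -0.2252  0.2133] F [ 0.5 -0.3  0.2] open 77.9 grip 0.0
[36.8, 1.0, 0.5, 0.0003, 0.0002, -0.0064, 78],[36.8, 1.2, 0.6, 0.0003, 0.0002, -0.0064, 78],[36.8, 1.5, 0.6, 0.0003, 0.0002, -0.0064, 78],[36.8, 1.7, 0.6, 0.0003, 0.0002, -0.0064, 78],[36.8, 1.9, 0.6, 0.0003, 0.0002, -0.0064, 78],[36.7, 2.2, 0.6, 0.0003, 0.0002, -0.0064, 78],[36.7, 2.4, 0.6, 0.0003, 0.0002, -0.0064, 78],[36.7, 2.6, 0.6, 0.0003, 0.0002, -0.0064, 78],[36.7, 2.9, 0.6, 0.0003, 0.0002, -0.0064, 78],[36.7, 3.1, 0.6, 0.0003, 0.0002, -0.0064, 78],[36.6, 3.3, 0.6, 0.0003, 0.0002, -0.0064, 78],[36.6, 3.6, 0.6, 0.0003, 0.0002, -0.0064, 78],[36.6, 3.8, 0.6, 0.0003, 0.0002, -0.0064, 78],
```

Emit:
{"method": "jog_arm", "body": {
  "series": [
    [[36.8, 1, 0, 0, 0, -0.0064, 78], [36.8, 1.2, 0, 0, 0, -0.0064, 78], [36.8, 1.5, 0, 0, 0, -0.0064, 78], [36.8, 1.7, 0, 0, 0, -0.0064, 78], [36.8, 2, 0, 0, 0, -0.0064, 78], [36.7, 2.2, 0, 0, 0, -0.0064, 78], [36.7, 2.4, 0, 0, 0, -0.0064, 78], [36.7, 2.6, 0, 0, 0, -0.0064, 78], [36.7, 2.9, 0, 0, 0, -0.0064, 78], [36.7, 3.1, 0, 0, 0, -0.0064, 78]]
  ]
}}

```text
time_s: 22.4
eef_pos: [0.5455, 0.1441, 0.2097]
eef_rot: [-0.0, 0.702, 0.712, -0.0]
wrist_force: [-0.4, -0.0, -0.3]
opening: 0.913
grasp_force: 0.0
```

Emit:
{"method": "jog_arm", "body": {
  "series": [
    [[36.6, 3.3, 0, 0, 0, -0.0064, 78], [36.6, 3.6, 0, 0, 0, -0.0064, 78], [36.6, 3.8, 0, 0, 0, -0.0064, 78], [0, 0, 10, 0, 0, 0, 78], [0, 0, 15, 0, 0, 0, 78], [0, 0, 15, 0, 0, 0, 78], [0, 0, 10, 0, 0, 0, 78], [0, 0, 0, 0, 0, 0, 78], [0, 0, 0, 0, 0, 0, 78], [0, 0, 0, 0, 0, 0, 78]]
  ]
}}

```text
time_s: 23.4
eef_pos: [0.555, 0.2522, 0.1608]
eef_rot: [0.0, 0.696, 0.718, 0.001]
wrist_force: [0.2, -0.4, -0.3]
opening: 0.913
grasp_force: 0.0
```

```bash
python3 - <<'E'
from h import *
from bench import ctrl
plan([.5554,.2518,.09],1.9,6,78)
c=ctrl.camera("wrist"); cv2.imwrite("pics/w7.png",c["frame"])
E
```

```text
t 23.4 pos [0.555  0.2522 0.1608] F [ 0.2 -0.4 -0.3] open 78.0 grip 0.0
[-0.1, 0.0, 11.8, 0.0002, -0.0, -0.0001, 78],[-0.1, 0.1, 11.8, 0.0002, -0.0, -0.0001, 78],[-0.1, 0.1, 11.8, 0.0002, -0.0, -0.0001, 78],[-0.1, 0.1, 11.8, 0.0002, -0.0, -0.0001, 78],[-0.1, 0.1, 11.8, 0.0002, -0.0, -0.0001, 78],[-0.1, 0.1, 11.8, 0.0002, -0.0, -0.0001, 78],
```

View pics/w7.png

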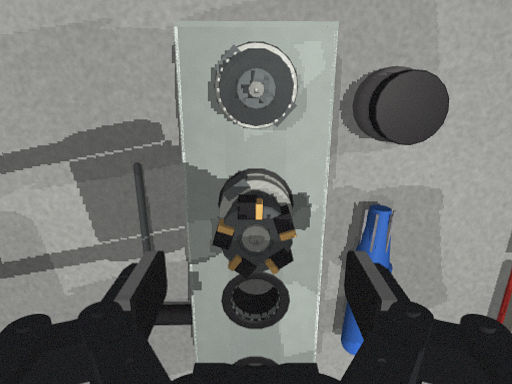

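The mill at (256,235) is centred between the fingers (165 to 345), and the drill is at (256,88). I'll descend and grip.

Emit:
{"method": "jog_arm", "body": {
  "series": [
    [[0, 0, 14, 0, 0, 0, 78], [0, 0, 14, 0, 0, 0, 78], [-0.3, 0, 14, 0, 0, 0, 78], [0, 0, 14, 0, 0, 0, 78], [0, 0, 9, 0, 0, 0, 78], [0, 0, 5.5, 0, 0, 0, 78], [0, 0, 0, 0, 0, 0, 78], [0, 0, 0, 0, 0, 0, 78], [0, 0, 0, 0, 0, 0, 40], [0, 0, 0, 0, 0, 0, 40]]
  ]
}}

```text
time_s: 24.45
eef_pos: [0.5549, 0.2524, 0.0902]
eef_rot: [0.0, 0.695, 0.719, 0.001]
wrist_force: [0.5, 0.8, 0.4]
opening: 0.593
grasp_force: 0.0
```

Emit:
{"method": "jog_arm", "body": {
  "series": [
    [[0, 0, 0, 0, 0, 0, 40], [0, 0, 0, 0, 0, 0, 40], [0, 0, 0, 0, 0, 0, 40], [0, 0, 0, 0, 0, 0, 40], [0, 0, 0, 0, 0, 0, 40], [0, 0, 0, 0, 0, 0, 40], [0, 0, 0, 0, 0, 0, 40], [0, 0, 0, 0, 0, 0, 40], [0, 0, 0, 0, 0, 0, 40], [0, 0, 0, 0, 0, 0, 40]]
  ]
}}

```text
time_s: 25.45
eef_pos: [0.5553, 0.2525, 0.0907]
eef_rot: [0.001, 0.695, 0.719, 0.001]
wrist_force: [-0.5, -0.1, 6.3]
opening: 0.511
grasp_force: 61.1
```

Emit:
{"method": "jog_arm", "body": {
  "series": [
    [[0, 0, -4, 0, 0, 0, 40], [0, 0, -10, 0, 0, 0, 40], [0, 0, -20, 0, 0, 0, 40], [0, 0, -25, 0, 0, 0, 40], [0, 0, -30, 0, 0, 0, 40], [0, 0, -30, 0, 0, 0, 40], [0, 0, -30, 0, 0, 0, 40], [0, 0, -20, 0, 0, 0, 40], [0, 0, -11, 0, 0, 0, 40], [0, 0, 0, 0, 0, 0, 40]]
  ]
}}

```text
time_s: 26.45
eef_pos: [0.5547, 0.2524, 0.2709]
eef_rot: [0.001, 0.695, 0.719, 0.001]
wrist_force: [-0.4, -0.1, -4.9]
opening: 0.513
grasp_force: 62.3
```

```bash
python3 - <<'E'
from h import *
plan([.5142,-.2997,.27],-2.85,15,40)
E
```

```text
t 26.45 pos [0.5547 0.2524 0.2709] F [-0.4 -0.1 -4.9] open 43.8 grip 62.3
[-36.7, -3.9, 0.0, 0.0001, -0.0, 0.0055, 40],[-36.7, -3.7, 0.0, 0.0001, -0.0, 0.0055, 40],[-36.7, -3.5, 0.0, 0.0001, -0.0, 0.0055, 40],[-36.8, -3.3, 0.0, 0.0001, -0.0, 0.0055, 40],[-36.8, -3.1, 0.0, 0.0001, -0.0, 0.0055, 40],[-36.8, -2.9, 0.0, 0.0001, -0.0, 0.0055, 40],[-36.8, -2.7, 0.0, 0.0001, -0.0, 0.0055, 40],[-36.8, -2.5, 0.0, 0.0001, -0.0, 0.0055, 40],[-36.8, -2.3, 0.0, 0.0001, -0.0, 0.0055, 40],[-36.8, -2.1, 0.0, 0.0001, -0.0, 0.0055, 40],[-36.9, -1.9, 0.1, 0.0001, -0.0, 0.0055, 40],[-36.9, -1.7, 0.1, 0.0001, -0.0, 0.0055, 40],[-36.9, -1.5, 0.1, 0.0001, -0.0, 0.0055, 40],[-36.9, -1.3, 0.1, 0.0001, -0.0, 0.0055, 40],[-36.9, -1.1, 0.1, 0.0001, -0.0, 0.0055, 40],
```

Emit:
{"method": "jog_arm", "body": {
  "series": [
    [[-36.7, -3.9, 0, 0, 0, 0.0055, 40], [-36.7, -3.7, 0, 0, 0, 0.0055, 40], [-36.7, -3.5, 0, 0, 0, 0.0055, 40], [-36.8, -3.3, 0, 0, 0, 0.0055, 40], [-36.8, -3.1, 0, 0, 0, 0.0055, 40], [-36.8, -2.9, 0, 0, 0, 0.0055, 40], [-36.8, -2.7, 0, 0, 0, 0.0055, 40], [-36.8, -2.5, 0, 0, 0, 0.0055, 40], [-36.8, -2.3, 0, 0, 0, 0.0055, 40], [-36.8, -2.1, 0, 0, 0, 0.0055, 40]]
  ]
}}

```text
time_s: 27.45
eef_pos: [0.5261, -0.1167, 0.2674]
eef_rot: [-0.002, 0.715, 0.699, -0.001]
wrist_force: [-0.1, -0.2, -5.2]
opening: 0.507
grasp_force: 62.4
```

Emit:
{"method": "jog_arm", "body": {
  "series": [
    [[-36.9, -1.9, 0, 0, 0, 0.0055, 40], [-36.9, -1.7, 0, 0, 0, 0.0055, 40], [-36.9, -1.5, 0, 0, 0, 0.0055, 40], [-36.9, -1.3, 0, 0, 0, 0.0055, 40], [-36.9, -1.1, 0, 0, 0, 0.0055, 40], [0, 0, 20, 0, 0, 0, 40], [0, 0, 30, 0, 0, 0, 40], [0, 0, 20, 0, 0, 0, 40], [0, 0, 10, 0, 0, 0, 40], [0, 0, 0, 0, 0, 0, 40]]
  ]
}}

```text
time_s: 28.45
eef_pos: [0.5124, -0.2985, 0.1863]
eef_rot: [-0.003, 0.724, 0.689, -0.0]
wrist_force: [-0.3, 0.6, -5.8]
opening: 0.507
grasp_force: 62.4
```

```bash
python3 - <<'E'
from h import *
plan([.5142,-.2997,.10],-2.85,6,40)
E
```

```text
t 28.45 pos [ 0.5124 -0.2985  0.1863] F [-0.3  0.6 -5.8] open 43.3 grip 62.4
[-0.2, 0.4, 14.4, -0.0008, -0.0006, 0.0001, 40],[-0.2, 0.4, 14.4, -0.0008, -0.0006, 0.0001, 40],[-0.2, 0.4, 14.4, -0.0008, -0.0006, 0.0001, 40],[-0.2, 0.3, 14.4, -0.0008, -0.0006, 0.0001, 40],[-0.2, 0.3, 14.4, -0.0008, -0.0006, 0.0001, 40],[-0.2, 0.3, 14.4, -0.0008, -0.0006, 0.0001, 40],
```

Emit:
{"method": "jog_arm", "body": {
  "series": [
    [[0, 0, 0, 0, 0, 0, 40], [0, 0, 12, 0, 0, 0, 40], [0, 0, 12, 0, 0, 0, 40], [0, 0, 12, 0, 0, 0, 40], [0, 0, 10, 0, 0, 0, 40], [0, 0, 10, 0, 0, 0, 40], [0, 0, 8, 0, 0, 0, 40], [0, 0, 6, 0, 0, 0, 40], [0, 0, 0, 0, 0, 0, 40], [0, 0, 0, 0, 0, 0, 40]]
  ]
}}

```text
time_s: 29.45
eef_pos: [0.5141, -0.3, 0.1196]
eef_rot: [0.0, 0.724, 0.689, 0.0]
wrist_force: [0.5, -0.2, -4.8]
opening: 0.508
grasp_force: 62.5
```

Good position, so I'll lower it; the seated TCP z should be about 0.0907.

Emit:
{"method": "jog_arm", "body": {
  "series": [
    [[0, 0, 6, 0, 0, 0, 40], [0, 0, 6, 0, 0, 0, 40], [0, 0, 5, 0, 0, 0, 40], [0, 0, 4, 0, 0, 0, 40], [0, 0, 2.5, 0, 0, 0, 40], [0, 0, 1.5, 0, 0, 0, 40], [0, 0, 1, 0, 0, 0, 40], [0, 0, 0.7, 0, 0, 0, 40], [0, 0, 0, 0, 0, 0, 40], [0, 0, 0, 0, 0, 0, 40]]
  ]
}}

```text
time_s: 30.45
eef_pos: [0.514, -0.3, 0.093]
eef_rot: [0.0, 0.724, 0.689, 0.0]
wrist_force: [0.4, -0.8, -5.7]
opening: 0.512
grasp_force: 62.5
```

Emit:
{"method": "jog_arm", "body": {
  "series": [
    [[0, 0, 0.5, 0, 0, 0, 40], [0, 0, 0.5, 0, 0, 0, 40], [0, 0, 0.4, 0, 0, 0, 40], [0, 0, 0.3, 0, 0, 0, 40], [0, 0, 0.3, 0, 0, 0, 40], [0, 0, 0.2, 0, 0, 0, 40], [0, 0, 0, 0, 0, 0, 40], [0, 0, 0, 0, 0, 0, 40], [0, 0, 0, 0, 0, 0, 40], [0, 0, 0, 0, 0, 0, 40]]
  ]
}}

```text
time_s: 31.45
eef_pos: [0.5139, -0.2999, 0.0908]
eef_rot: [-0.0, 0.724, 0.689, -0.0]
wrist_force: [-1.2, 0.6, -1.4]
opening: 0.51
grasp_force: 62.8
```

Just touching. Lower 0.4 mm more, then release and rise.

Emit:
{"method": "jog_arm", "body": {
  "series": [
    [[0, 0, 0.2, 0, 0, 0, 40], [0, 0, 0.2, 0, 0, 0, 40], [0, 0, 0, 0, 0, 0, 40], [0, 0, 0, 0, 0, 0, 78], [0, 0, 0, 0, 0, 0, 78], [0, 0, 0, 0, 0, 0, 78], [0, 0, 0, 0, 0, 0, 78], [0, 0, -10, 0, 0, 0, 78], [0, 0, -20, 0, 0, 0, 78], [0, 0, -30, 0, 0, 0, 78]]
  ]
}}

```text
time_s: 32.45
eef_pos: [0.513, -0.2991, 0.1498]
eef_rot: [-0.002, 0.724, 0.689, -0.0]
wrist_force: [0.2, -0.6, -0.1]
opening: 0.91
grasp_force: 0.0
```

Emit:
{"method": "jog_arm", "body": {
  "series": [
    [[0, 0, -30, 0, 0, 0, 78], [0, 0, -20, 0, 0, 0, 78], [0, 0, -10, 0, 0, 0, 78], [36, 1, 0, 0, 0, -0.005, 78], [36, 1, 0, 0, 0, -0.005, 78], [36, 1.5, 0, 0, 0, -0.005, 78], [36, 1.5, 0, 0, 0, -0.005, 78], [36, 2, 0, 0, 0, -0.005, 78], [36, 2, 0, 0, 0, -0.005, 78], [36, 2, 0, 0, 0, -0.005, 78]]
  ]
}}

```text
time_s: 33.45
eef_pos: [0.5332, -0.0468, 0.2099]
eef_rot: [-0.0, 0.712, 0.702, -0.0]
wrist_force: [0.1, -0.3, 0.7]
opening: 0.913
grasp_force: 0.0
```

```bash
python3 - <<'E'
from h import *
plan([.5529,.3277,.205],1.9,10,78)
E
```

```text
t 33.45 pos [ 0.5332 -0.0468  0.2099] F [ 0.1 -0.3  0.7] open 78.0 grip 0.0
[37.5, 1.4, 0.5, -0.0001, -0.0, -0.0047, 78],[37.5, 1.6, 0.5, -0.0001, -0.0, -0.0047, 78],[37.5, 1.8, 0.5, -0.0001, -0.0, -0.0047, 78],[37.5, 2.0, 0.5, -0.0001, -0.0, -0.0047, 78],[37.4, 2.1, 0.5, -0.0001, -0.0, -0.0047, 78],[37.4, 2.3, 0.5, -0.0001, -0.0, -0.0047, 78],[37.4, 2.5, 0.5, -0.0001, -0.0, -0.0047, 78],[37.4, 2.7, 0.5, -0.0001, -0.0, -0.0047, 78],[37.4, 2.9, 0.5, -0.0001, -0.0, -0.0047, 78],[37.4, 3.0, 0.5, -0.0001, -0.0, -0.0047, 78],
```

Emit:
{"method": "jog_arm", "body": {
  "series": [
    [[37, 1.4, 0, 0, 0, -0.0047, 78], [37, 1.6, 0, 0, 0, -0.0047, 78], [37, 1.8, 0, 0, 0, -0.0047, 78], [37, 2, 0, 0, 0, -0.0047, 78], [37, 2, 0, 0, 0, -0.0047, 78], [37, 2.3, 0, 0, 0, -0.0047, 78], [37, 2.5, 0, 0, 0, -0.0047, 78], [37, 2.7, 0, 0, 0, -0.0047, 78], [37, 2.9, 0, 0, 0, -0.0047, 78], [37, 3, 0, 0, 0, -0.0047, 78]]
  ]
}}

```text
time_s: 34.45
eef_pos: [0.5528, 0.3233, 0.2097]
eef_rot: [-0.0, 0.695, 0.719, -0.0]
wrist_force: [1.1, -0.4, -0.5]
opening: 0.909
grasp_force: 0.0
```

Emit:
{"method": "jog_arm", "body": {
  "series": [
    [[0, 0, 10, 0, 0, 0, 78], [0, 0, 10, 0, 0, 0, 78], [0, 0, 10, 0, 0, 0, 78], [0, 0, 0, 0, 0, 0, 78], [0, 0, 0, 0, 0, 0, 78], [0, 0, 0, 0, 0, 0, 78], [0, 0, 0, 0, 0, 0, 78], [0, 0, 0, 0, 0, 0, 78], [0, 0, 0, 0, 0, 0, 78], [0, 0, 0, 0, 0, 0, 78]]
  ]
}}

```text
time_s: 35.45
eef_pos: [0.5533, 0.3219, 0.1804]
eef_rot: [0.0, 0.695, 0.719, 0.0]
wrist_force: [-0.4, 0.1, -0.3]
opening: 0.911
grasp_force: 0.0
```

```bash
python3 - <<'E'
from h import *
plan([.5525,.3279,.092],1.9,6,78)
E
```

```text
t 35.45 pos [0.5533 0.3219 0.1804] F [-0.4  0.1 -0.3] open 77.8 grip 0.0
[1.0, -0.1, 14.7, 0.0, -0.0, -0.0001, 78],[1.0, -0.1, 14.7, 0.0, -0.0, -0.0001, 78],[1.0, -0.1, 14.7, 0.0, -0.0, -0.0001, 78],[1.0, -0.1, 14.7, 0.0, -0.0, -0.0001, 78],[1.0, -0.1, 14.7, 0.0, -0.0, -0.0001, 78],[1.0, -0.1, 14.7, 0.0, -0.0, -0.0001, 78],
```

Emit:
{"method": "jog_arm", "body": {
  "series": [
    [[3, -0.3, 0, 0, 0, 0, 78], [2.8, -0.3, 10, 0, 0, 0, 78], [0, 0, 16, 0, 0, 0, 78], [0, 0, 16, 0, 0, 0, 78], [0, 0, 16, 0, 0, 0, 78], [0, 0, 14, 0, 0, 0, 78], [0, 0, 10, 0, 0, 0, 78], [0, 0, 5, 0, 0, 0, 78], [0, 0, 1.5, 0, 0, 0, 78], [0, 0, 0, 0, 0, 0, 78]]
  ]
}}

```text
time_s: 36.45
eef_pos: [0.5527, 0.3277, 0.092]
eef_rot: [0.0, 0.695, 0.719, 0.0]
wrist_force: [0.5, 0.1, 0.6]
opening: 0.912
grasp_force: 0.0
```

Emit:
{"method": "jog_arm", "body": {
  "series": [
    [[0, 0, 0, 0, 0, 0, 78], [0, 0, 0, 0, 0, 0, 40], [0, 0, 0, 0, 0, 0, 40], [0, 0, 0, 0, 0, 0, 40], [0, 0, 0, 0, 0, 0, 40], [0, 0, 0, 0, 0, 0, 40], [0, 0, 0, 0, 0, 0, 40], [0, 0, 0, 0, 0, 0, 40], [0, 0, 0, 0, 0, 0, 40], [0, 0, 0, 0, 0, 0, 40]]
  ]
}}

```text
time_s: 37.45
eef_pos: [0.5531, 0.3278, 0.0928]
eef_rot: [0.0, 0.695, 0.719, 0.001]
wrist_force: [-0.2, -0.9, 5.7]
opening: 0.512
grasp_force: 61.0
```

Emit:
{"method": "jog_arm", "body": {
  "series": [
    [[0, 0, -4, 0, 0, 0, 40], [0, 0, -10, 0, 0, 0, 40], [0, 0, -20, 0, 0, 0, 40], [0, 0, -25, 0, 0, 0, 40], [0, 0, -30, 0, 0, 0, 40], [0, 0, -30, 0, 0, 0, 40], [0, 0, -30, 0, 0, 0, 40], [0, 0, -20, 0, 0, 0, 40], [0, 0, -11, 0, 0, 0, 40], [0, 0, 0, 0, 0, 0, 40]]
  ]
}}

```text
time_s: 38.45
eef_pos: [0.5528, 0.3278, 0.2731]
eef_rot: [0.0, 0.695, 0.719, 0.001]
wrist_force: [1.0, -0.0, -5.9]
opening: 0.501
grasp_force: 62.3
```

```bash
python3 - <<'E'
from h import *
plan([.522,-.1484,.27],-2.85,14,40)
E
```

```text
t 38.45 pos [0.5528 0.3278 0.2731] F [ 1.  -0.  -5.9] open 42.8 grip 62.3
[-33.9, -3.3, 0.2, 0.0001, -0.0001, 0.0059, 40],[-33.9, -3.1, 0.2, 0.0001, -0.0001, 0.0059, 40],[-34.0, -2.9, 0.2, 0.0001, -0.0001, 0.0059, 40],[-34.0, -2.7, 0.2, 0.0001, -0.0001, 0.0059, 40],[-34.0, -2.5, 0.2, 0.0001, -0.0001, 0.0059, 40],[-34.0, -2.3, 0.2, 0.0001, -0.0001, 0.0059, 40],[-34.0, -2.1, 0.2, 0.0001, -0.0001, 0.0059, 40],[-34.0, -1.9, 0.2, 0.0001, -0.0001, 0.0059, 40],[-34.0, -1.7, 0.2, 0.0001, -0.0001, 0.0059, 40],[-34.1, -1.5, 0.2, 0.0001, -0.0001, 0.0059, 40],[-34.1, -1.3, 0.2, 0.0001, -0.0001, 0.0059, 40],[-34.1, -1.1, 0.2, 0.0001, -0.0001, 0.0059, 40],[-34.1, -0.9, 0.2, 0.0001, -0.0001, 0.0059, 40],[-34.1, -0.7, 0.2, 0.0001, -0.0001, 0.0059, 40],
```

Emit:
{"method": "jog_arm", "body": {
  "series": [
    [[-33.9, -3.3, 0, 0, 0, 0.0059, 40], [-33.9, -3.1, 0, 0, 0, 0.0059, 40], [-34, -2.9, 0, 0, 0, 0.0059, 40], [-34, -2.7, 0, 0, 0, 0.0059, 40], [-34, -2.5, 0, 0, 0, 0.0059, 40], [-34, -2.3, 0, 0, 0, 0.0059, 40], [-34, -2.1, 0, 0, 0, 0.0059, 40], [-34, -1.9, 0, 0, 0, 0.0059, 40], [-34, -1.7, 0, 0, 0, 0.0059, 40], [-34.1, -1.5, 0, 0, 0, 0.0059, 40]]
  ]
}}

```text
time_s: 39.45
eef_pos: [0.5291, -0.0135, 0.2695]
eef_rot: [-0.002, 0.716, 0.698, -0.001]
wrist_force: [0.3, -0.5, -6.0]
opening: 0.508
grasp_force: 62.5
```

Emit:
{"method": "jog_arm", "body": {
  "series": [
    [[-34.1, -1.3, 0, 0, 0, 0.0059, 40], [-34.1, -1.1, 0, 0, 0, 0.0059, 40], [-34.1, -0.9, 0, 0, 0, 0.0059, 40], [-34.1, -0.7, 0, 0, 0, 0.0059, 40], [0, 0, 20, 0, 0, 0, 40], [0, 0, 30, 0, 0, 0, 40], [0, 0, 20, 0, 0, 0, 40], [0, 0, 10, 0, 0, 0, 40], [0, 0, 0, 0, 0, 0, 40], [0, 0, 0, 0, 0, 0, 40]]
  ]
}}

```text
time_s: 40.45
eef_pos: [0.5219, -0.1487, 0.192]
eef_rot: [0.0, 0.724, 0.689, 0.0]
wrist_force: [0.9, 0.3, -5.5]
opening: 0.505
grasp_force: 62.4
```

```bash
python3 - <<'E'
from h import *
plan([.522,-.1484,.12],-2.85,6,40)
E
```

```text
t 40.45 pos [ 0.5219 -0.1487  0.192 ] F [ 0.9  0.3 -5.5] open 43.2 grip 62.4
[0.0, 0.0, 12.0, 0.0, 0.0, -0.0, 40],[0.0, 0.0, 12.0, 0.0, 0.0, -0.0, 40],[0.0, 0.0, 12.0, 0.0, 0.0, -0.0, 40],[0.0, 0.0, 12.0, 0.0, 0.0, -0.0, 40],[0.0, 0.0, 12.0, 0.0, 0.0, -0.0, 40],[0.0, 0.0, 12.0, 0.0, 0.0, -0.0, 40],
```

Emit:
{"method": "jog_arm", "body": {
  "series": [
    [[0, 0, 12, 0, 0, 0, 40], [0, 0, 12, 0, 0, 0, 40], [0, 0, 12, 0, 0, 0, 40], [0, 0, 10, 0, 0, 0, 40], [0, 0, 8, 0, 0, 0, 40], [0, 0, 8, 0, 0, 0, 40], [0, 0, 8, 0, 0, 0, 40], [0, 0, 8, 0, 0, 0, 40], [0, 0, 6, 0, 0, 0, 40], [0, 0, 4, 0, 0, 0, 40]]
  ]
}}

```text
time_s: 41.45
eef_pos: [0.5215, -0.1486, 0.103]
eef_rot: [-0.0, 0.725, 0.689, -0.0]
wrist_force: [0.7, 0.2, -7.5]
opening: 0.506
grasp_force: 62.6
```

Emit:
{"method": "jog_arm", "body": {
  "series": [
    [[0, 0, 3, 0, 0, 0, 40], [0, 0, 2, 0, 0, 0, 40], [0, 0, 1.2, 0, 0, 0, 40], [0, 0, 0.8, 0, 0, 0, 40], [0, 0, 0.5, 0, 0, 0, 40], [0, 0, 0.5, 0, 0, 0, 40], [0, 0, 0, 0, 0, 0, 40], [0, 0, 0, 0, 0, 0, 40], [0, 0, 0, 0, 0, 0, 40], [0, 0, 0, 0, 0, 0, 40]]
  ]
}}

```text
time_s: 42.45
eef_pos: [0.5217, -0.1487, 0.0957]
eef_rot: [0.0, 0.725, 0.689, 0.0]
wrist_force: [-0.0, -0.4, -6.0]
opening: 0.51
grasp_force: 62.6
```

Emit:
{"method": "jog_arm", "body": {
  "series": [
    [[0, 0, 0.7, 0, 0, 0, 40], [0, 0, 0.6, 0, 0, 0, 40], [0, 0, 0.5, 0, 0, 0, 40], [0, 0, 0.4, 0, 0, 0, 40], [0, 0, 0.4, 0, 0, 0, 40], [0, 0, 0.3, 0, 0, 0, 40], [0, 0, 0.3, 0, 0, 0, 40], [0, 0, 0, 0, 0, 0, 40], [0, 0, 0, 0, 0, 0, 40], [0, 0, 0, 0, 0, 0, 40]]
  ]
}}

```text
time_s: 43.45
eef_pos: [0.5217, -0.1487, 0.0928]
eef_rot: [0.0, 0.724, 0.689, -0.0]
wrist_force: [-3.9, 1.0, 1.1]
opening: 0.504
grasp_force: 63.2
```

Seated. Release, rise, then move clear for a check.

Emit:
{"method": "jog_arm", "body": {
  "series": [
    [[0, 0, 0.2, 0, 0, 0, 40], [0, 0, 0, 0, 0, 0, 78], [0, 0, 0, 0, 0, 0, 78], [0, 0, 0, 0, 0, 0, 78], [0, 0, 0, 0, 0, 0, 78], [0, 0, -10, 0, 0, 0, 78], [0, 0, -20, 0, 0, 0, 78], [0, 0, -30, 0, 0, 0, 78], [0, 0, -30, 0, 0, 0, 78], [0, 0, -30, 0, 0, 0, 78]]
  ]
}}

```text
time_s: 44.45
eef_pos: [0.5217, -0.1487, 0.2143]
eef_rot: [0.0, 0.725, 0.689, 0.0]
wrist_force: [-0.1, 0.8, 0.4]
opening: 0.914
grasp_force: 0.0
```

Emit:
{"method": "jog_arm", "body": {
  "series": [
    [[0, -25, -25, 0, 0, 0, 78], [10, -30, -25, 0, 0, 0, 78], [20, -30, -20, 0, 0, 0, 78], [20, -20, 0, 0, 0, 0, 78], [20, 0, 0, 0, 0, 0, 78], [0, 0, 0, 0, 0, 0, 78], [0, 0, 0, 0, 0, 0, 78], [0, 0, 0, 0, 0, 0, 78], [0, 0, 0, 0, 0, 0, 78], [0, 0, 0, 0, 0, 0, 78]]
  ]
}}

```text
time_s: 45.45
eef_pos: [0.4204, -0.0741, 0.282]
eef_rot: [-0.0, 0.725, 0.689, -0.0]
wrist_force: [-0.6, 0.2, 0.5]
opening: 0.916
grasp_force: 0.0
```

```bash
python3 - <<'E'
from h import *
from bench import ctrl
a=ctrl.camera("scene"); b=ctrl.camera("top"); o=ctrl.get_obs(); print(o["eef_pos"],o["time_s"])
W=cloud(b)
cx,cy,th=.571,-.189,np.radians(-2.85)
for lx in(-.05,.05):
  for ly in(.114,.038,-.038,-.114):
    C=[cx+np.cos(th)*lx-np.sin(th)*ly,cy+np.sin(th)*lx+np.cos(th)*ly]
    m=np.hypot(W[...,0]-C[0],W[...,1]-C[1])<.03
    z=W[m][:,2]; f=z[(z>.095)&(z<.11)]; print(lx,ly,"top",z.max().round(4),"flange top",np.median(f).round(4) if len(f) else None)
A=cv2.resize(a["frame"][120:290,130:290],None,fx=3,fy=3,interpolation=2)
B=cv2.resize(b["frame"][160:260,250:375],None,fx=3.0,fy=3.0,interpolation=2)
B=cv2.copyMakeBorder(B,0,A.shape[0]-B.shape[0],0,0,cv2.BORDER_CONSTANT)
J=np.hstack([A,B]); J=cv2.resize(J,None,fx=.9,fy=.9); print(J.shape); cv2.imwrite("pics/fin.png",J)
E
```

```text
[ 0.42037433 -0.07389484  0.28206078] 45.55
-0.05 0.114 top 0.1608 flange top 0.106
-0.05 0.038 top 0.1622 flange top 0.1062
-0.05 -0.038 top 0.1618 flange top 0.1047
-0.05 -0.114 top 0.1478 flange top 0.1056
0.05 0.114 top 0.1641 flange top 0.1058
0.05 0.038 top 0.163 flange top 0.1063
0.05 -0.038 top 0.1628 flange top 0.1055
0.05 -0.114 top 0.1481 flange top 0.1061
(459, 770, 3)
```

View pics/fin.png

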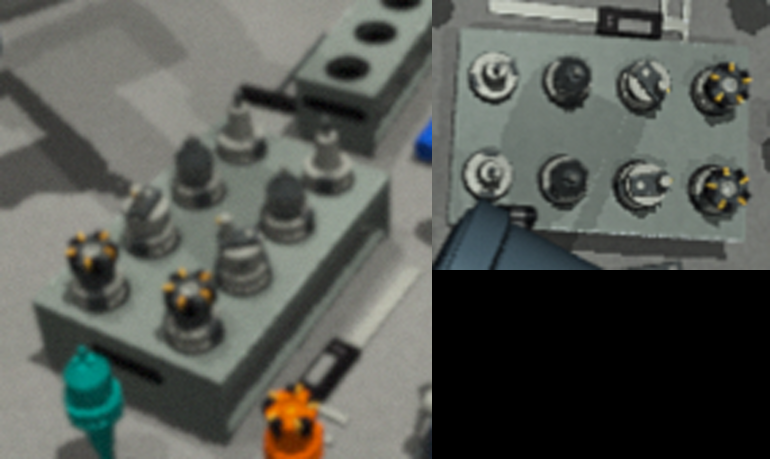

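Both views show the front row repeating the back row as slim, drill, boring, mill. In the top view these are at (490,175), (563,180), (640,185) and (722,190). All are upright with their flanges on the plate, and the robot is clear.

```bash
python3 -c "
from bench import ctrl
print(ctrl.hand_in())"
```

```text
the job is handed in; nothing more can be done
None
```

All four holders now stand seated and upright in the front row, each in front of its twin (slim, drill, boring, mill from left to right), and the job was handed in at about 46 s of the 106 s limit.

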